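# Probe the bracket seam and tally it

## Robot

A 7-joint arm with a two-finger parallel gripper is mounted at the origin on the work surface. World frame = base frame: x ahead of the robot, y to its left, z up, the work surface at z = 0. Lengths are in m, angles in rad, forces in N, time in s.
With the tool pointing down it reaches from about 0.425 to 0.925 m from the base axis. Payload 6.8 kg.
Tool frame: the origin (TCP) lies on the front face of the gripper's body, between the roots of the fingers; the fingertips stand 73 mm ahead of it and the grasp point (between the pads) lies 54 mm ahead of it (env.nose_length is the distance from the TCP to the fingertips, in m); z points along the fingers, y is the line along which they close (so a half turn about z gives the same grasp; the last joint's range is limited). The gripper opens to 85 mm and grips with 20 to 120 N. Pads are 22 mm wide; open, the fingers measure 114 mm over their backs; the gripper's body (76 mm by 85 mm) begins 54 mm behind the grasp point. The pads swing forward as they close: fully open they stand 13 mm farther back than shut.
Start: joints at [1.226, 0.477, 0.022, 1.555, -0.011, 1.109, -0.083], TCP at [0.158, -0.656, 0.304] pointing down, gripper open.
Joint ranges: [-2.96, 2.96], [-0.34, 2.1], [-1.41, 1.46], [0.24, 2.44], [-1.37, 4.51], [0.17, 1.92], [-2.96, 2.96]. Speed limits (rad/s): [2.39, 2.39, 3.14, 3.14, 3.14, 3.14, 3.14].

## Interface

Orientations are given as a unit quaternion [w, x, y, z].
In Python, from cell import env, kin, camera, calibration, job gives the robot as it stands. The module is installed in compiled form; this text tells all that it offers. Calls block until the motion is done:
- env.reach(position, orientation): joint-space move of the TCP to a pose.
- env.movel(position, velocity=0.15, rot=None, stop_force=None): straight line of the TCP; rot=None keeps the orientation; velocity is the mean speed in m/s. With stop_force (N) it stops when the force on the tool has changed by that much, and returns True; else False.
- env.goto_joints(angles): joint-space move.
- env.grip(opening, f_grip=None): finger opening in m; f_grip is the grip in N (None keeps the last); returns when the fingers have stopped.
- env.dwell(seconds).
- kin.inverse_kinematics(position, orientation): joint angles nearest the present ones, or None.
- env.get_state(): the state.
- camera(name): name is "scene" or "side" or "wrist"; returns (picture, depth): 400x640x3 uint8, blue, green, red; 400x640 float32, m along the optical axis (not along the pixel's ray), 0 where there is no reading.
- calibration(name): a dict with "fx", "fy", "cx", "cy" (pixels), "rvec" (rotation vector, rad) and "tvec" (3), from world to camera coordinates, as OpenCV has them. Camera axes: x right, y down, z forward; pixel columns grow to the right and rows downward; lengths in m; the calibration is good to about 2 mm. The wrist camera is an equidistant fisheye: a pixel r from the principal point sees the ray r / f radians off the axis. A picture is of the moment at which its call begins: read the wrist's pose just before it. calibration takes no time and is no camera call; for the wrist camera it gives the pose at the moment of the call.
A pose or a line that the arm cannot do raises env.PlanningError and nothing moves.
- job.job_done(): hands the job in; it is judged then, once.
The state is a dict: "time": time; "qpos": joint angles; "joint_velocities": joint speeds; "joint_torque": joint torques, N m; "tcp_pos": TCP position; "orientation": TCP orientation; "force": force on the tool from outside, world axes, zero at the start; "torque": the same for the moment, N m; "opening": finger opening in m; "gripper_force": force on a finger pad.
Only numpy, scipy, OpenCV 4.12 (cv2) and the standard library are available. Lean on these libraries where they do the work, as an engineer would, in place of code of your own. Each camera call takes 0.05 s, during which the arm holds its last target. There are 200 camera calls.

## Task

Take the square probe pen from its cradle, hold it slanted and run its sprung tip gently and slowly (1 to 3 cm per second) right along the inside corner of the angle bracket (its adjustable upright is clamped askew, so feel for it), from the dark line on the upright near the end cheek to the dark line near the open end, keeping the tip touching both the flat plate and the upright all the way. Then lay the pen back in its cradle the same way round, and last swing the tally counter's lever over to its stop and let it spring back. Leave the other things on the bench where they are.

Things in the scene. Friction and masses are not known exactly. Their poses are not given: they have to be found in the camera images.
- pen: probe pen: square grey plastic body 16 x 16 mm, 130 long, about 0.1 kg, with a sleeve 13 mm thick and 13 long and a thin steel sprung nib at its -x end; lies level in the cradle. Origin at the middle of the body, on its axis (52 mm above the bench in the cradle); x along the pen away from the nib, z up as it lies. Grip it by its middle, between the saddles
- nib_tip (a point): centre of the 7 mm steel ball at the nib's end, 92 mm from the pen's origin along the pen's -x when the nib is out. The nib slides up to 6 mm back into the pen on a spring: starts to give at about 1 N, 2 N more per mm, solid beyond. It is made for a touch of 2 to 6 N on each face and spoilt by more than 10 N
- cradle: pen cradle: steel base 110 x 50 x 10 mm with two 10 mm thick black saddles at x = -44 and +44 mm, each with an open-topped notch 20 mm wide (walls up to 58 mm, then flared outward to 68 mm height). Origin under its centre; x along the pen, -x the way the nib points
- cradle_seat (a point): where the pen's origin is when the pen lies in the cradle, 52 mm above the cradle's underside
- mount: fixed steel block 110 (x) x 150 (y) x 30 mm carrying the angle bracket. Origin under its centre. The seam, the inside corner of plate and upright, runs roughly along its y near x = -22, z = 42 mm, plate on the +x side: the tip comes slanting about 45 degrees down and towards -x. Where exactly must be felt, since the upright is adjustable and clamped askew
- plate: flat aluminium plate of the bracket, x = -46 to +40, 132 (y) x 12 mm, its top 42 mm above the bench; two bolt heads 14 mm across and 4 mm high at x = 22, y = 40 and -40 mm; same frame as the block
- upright: the upright's foot, fixed; same frame as the block. The upright on it, 8 mm thick, 132 long, 28 mm high, stands out of place by an unknown amount: its inner face at x = -32 to -12 mm at its middle and turned up to 0.09 rad. Firmly clamped. An end cheek 22 x 8 x 20 mm sticks out of it to +x at y = 58 to 66 mm. The ball in the corner has its centre 3.5 mm from both faces
- seam_start (a point): nominal start of the seam, near the end cheek (block's x = -22, y = +42, z = 42 mm); a dark line 2 mm wide is scribed across the upright there. The true corner lies up to 14 mm to either side in x
- seam_end (a point): nominal end of the seam, near the open end (block's x = -22, y = -42, z = 42 mm), at a second such line. The true corner lies up to 14 mm to either side in x
- counter: tally counter fixed on the bench: steel body 56 x 46 mm, top 46 mm above the bench, on a 80 x 60 mm foot. Origin under its centre; the lever on its top swings in its x-z plane, towards +x
- lever_pivot (a point): pivot of the lever, 52 mm above the bench over the counter's centre; the hinge axis is the counter's y
- lever_tip (a point): centre of the lever's 26 mm wide, 14 mm thick round bar, 48 mm from the pivot; at rest it leans 0.35 rad towards the counter's -x
- lever_arm (a joint): lever angle: 0 at rest, grows as it swings to the counter's +x, stop at 0.75 rad; sprung back, about 4 N at the tip
- spray_can: bystander: upright spray can, 54 mm across, 160 tall; origin under its centre
- tape_roll: bystander: black roll of tape lying flat, 76 mm across, 22 high; origin under its centre
- screwdriver: bystander: screwdriver lying on the bench, about 200 mm; origin under its middle
- wrench: bystander: steel open wrench lying on the bench, about 180 mm; origin under its middle
- marker: bystander: round black marker, 16 mm thick, 136 long, lying on the bench; not the probe pen
- jar: bystander: glass jar, 56 mm across, 70 tall; origin under its centre
There are look-alikes about, which are no part of the job. What is shaped like the counter but orange or pink is not meant.

How it is judged:
On the way, in this order (a step that is already met when the one before it is completed fails the run):
1. the tip touches plate and upright together in the 1st seventh of the seam, counted from its start (y of nib_tip in the frame of mount between 0.0305 and 0.0415 m and x of nib_tip in the frame of mount between -0.042 and 0.002 m and z of nib_tip in the frame of mount between 0.04 and 0.052 m and contact force between pen and plate above 0.3 N and contact force between pen and upright above 0.3 N), for 0.1 s.
2. the tip touches plate and upright together in the 2nd seventh of the seam, counted from its start (y of nib_tip in the frame of mount between 0.0185 and 0.0295 m and x of nib_tip in the frame of mount between -0.042 and 0.002 m and z of nib_tip in the frame of mount between 0.04 and 0.052 m and contact force between pen and plate above 0.3 N and contact force between pen and upright above 0.3 N), for 0.1 s.
3. the tip touches plate and upright together in the 3rd seventh of the seam, counted from its start (y of nib_tip in the frame of mount between 0.0065 and 0.0175 m and x of nib_tip in the frame of mount between -0.042 and 0.002 m and z of nib_tip in the frame of mount between 0.04 and 0.052 m and contact force between pen and plate above 0.3 N and contact force between pen and upright above 0.3 N), for 0.1 s.
4. the tip touches plate and upright together in the 4th seventh of the seam, counted from its start (y of nib_tip in the frame of mount between -0.0055 and 0.0055 m and x of nib_tip in the frame of mount between -0.042 and 0.002 m and z of nib_tip in the frame of mount between 0.04 and 0.052 m and contact force between pen and plate above 0.3 N and contact force between pen and upright above 0.3 N), for 0.1 s.
5. the tip touches plate and upright together in the 5th seventh of the seam, counted from its start (y of nib_tip in the frame of mount between -0.0175 and -0.0065 m and x of nib_tip in the frame of mount between -0.042 and 0.002 m and z of nib_tip in the frame of mount between 0.04 and 0.052 m and contact force between pen and plate above 0.3 N and contact force between pen and upright above 0.3 N), for 0.1 s.
6. the tip touches plate and upright together in the 6th seventh of the seam, counted from its start (y of nib_tip in the frame of mount between -0.0295 and -0.0185 m and x of nib_tip in the frame of mount between -0.042 and 0.002 m and z of nib_tip in the frame of mount between 0.04 and 0.052 m and contact force between pen and plate above 0.3 N and contact force between pen and upright above 0.3 N), for 0.1 s.
7. the tip touches plate and upright together in the 7th seventh of the seam, counted from its start (y of nib_tip in the frame of mount between -0.0415 and -0.0305 m and x of nib_tip in the frame of mount between -0.042 and 0.002 m and z of nib_tip in the frame of mount between 0.04 and 0.052 m and contact force between pen and plate above 0.3 N and contact force between pen and upright above 0.3 N), for 0.1 s.
8. the pen lies back in its cradle, nib the same way, let go (horizontal distance between pen and cradle_seat below 0.015 m and z of pen in the frame of cradle_seat between -0.005 and 0.005 m and angle between the x axis of pen and the x axis of cradle, either way round below 0.15 rad and x of nib_tip in the frame of cradle below -0.06 m and contact force between the fingers and pen below 0.1 N and linear speed of pen below 0.02 m/s), for 0.2 s.
9. the tally lever is swung to its stop (value of joint lever_arm above 0.68 rad), for 0.05 s.
At the end, for the whole second after the job is handed in: the pen lies released and at rest in the cradle, within 15 mm of its seat along and across, 5 mm in height and 0.15 rad, nib the same way as at the start; the tally lever has sprung back below 0.08 rad (all of step 8 and value of joint lever_arm below 0.08 rad); the robot touches nothing.
It fails at once if the pen is dropped (falls unheld at over 0.5 m/s, a fall of more than 12 mm) (contact force between the fingers and pen below 0.1 N and linear speed of pen above 0.5 m/s).
It fails at once if the pen is pressed on the plate harder than 10 N (contact force between pen and plate above 10 N).
It fails at once if the pen is pressed on the upright harder than 10 N (contact force between pen and upright above 10 N).
It fails at once if the pen is drawn along the middle of the seam (28 mm either way) faster than 6 cm/s (y of nib_tip in the frame of mount between -0.028 and 0.028 m and contact force between pen and plate above 0.3 N and contact force between pen and upright above 0.3 N and linear speed of pen above 0.06 m/s).
It fails at once if a bystander is moved by more than 30 mm (distance of any of spray_can, tape_roll, screwdriver, wrench, marker, jar from where it was at the start of the episode above 0.03 m).
It also fails if it takes over 72 s, if anything falls off the work surface, if the arm or the gripper's body presses on something with over 40 N, if the wrist force passes 120 N, or if a joint passes its speed limit or range.

## Working session

There is one attempt and no reset: what is moved stays moved. The work goes in short steps, each a Python script; the robot and the scene stay as the last script left them, time stands still between calls to the robot, and variables do not carry over. Pictures are saved under pics/ and viewed, at most 10 in all, crops included, and the job is handed in when it is done.

```bash
mkdir -p pics; cat > h.py <<'E'
import numpy as np, cv2
from cell import env, kin, camera, calibration, job
def cam(n):
    c=calibration(n); p,d=camera(n); return c,p,d
def pts(c,d):
    "world points from depth for pinhole cam"
    v,u=np.mgrid[0:400,0:640]
    P=np.stack([(u-c['cx'])/c['fx']*d,(v-c['cy'])/c['fy']*d,d],-1)
    R=cv2.Rodrigues(np.array(c['rvec'],float))[0]
    return (P-np.array(c['tvec']).ravel())@R
E
python3 - <<'E'
from h import *
import pickle
for n in ("scene","side"):
    c,p,d=cam(n); pickle.dump((c,p,d),open(n+'.pkl','wb'))
    cv2.imwrite(f'pics/{n}0.png',p); print(n,c,d.min(),d.max())
print(env.get_state())
E
```

```text
scene {'fx': 398.4916242901553, 'fy': 398.4916242901553, 'cx': 313.5869255064713, 'cy': 201.79543307607375, 'rvec': array([ 0.92926149,  2.74676268, -0.70904594]), 'tvec': array([ 0.49637333, -0.2546356 ,  1.24749299])} 0.0 2.7481437
side {'fx': 433.724178463077, 'fy': 433.724178463077, 'cx': 321.9747134545563, 'cy': 193.01989157469126, 'rvec': array([ 0.82920583, -2.64846578,  0.94727199]), 'tvec': array([0.4644317 , 0.3331004 , 0.96091128])} 0.0 3.2785797
{'time': 0.1, 'qpos': array([ 1.22587285,  0.47774996,  0.02235806,  1.55632153, -0.01152182,
        1.10928702, -0.08309876]), 'joint_velocities': array([-0.00088178, -0.0024763 ,  0.00027478, -0.00177376,  0.00134508,
        0.00178715,  0.00085301]), 'joint_torque': array([ 4.36627612e-03, -5.97758317e+01,  1.61363259e+00, -2.81951916e+01,
        1.27915386e-02,  5.14269836e-03,  1.95060778e-05]), 'tcp_pos': array([ 0.15826773, -0.6557741 ,  0.30301443]), 'orientation': array([-8.05025417e-04,  9.92997294e-01,  1.18134265e-01, -1.49752727e-04]), 'force': array([-0.45092949,  0.25330044,  0.24608974]), 'torque': array([-0.02595099,  0.01184466, -0.00733679]), 'gripper_force': 0.0, 'opening': 0.08542643871090426}
```

View pics/scene0.png

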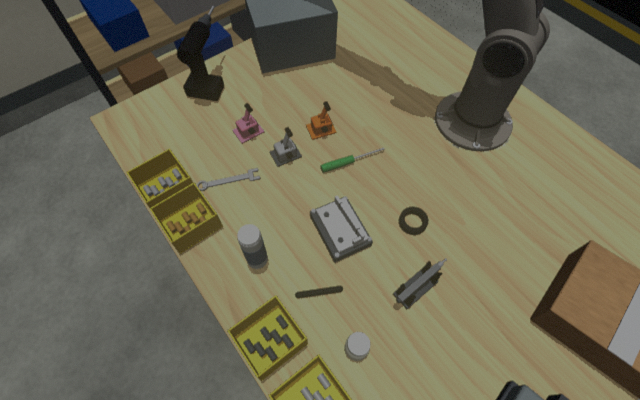

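View pics/side0.png

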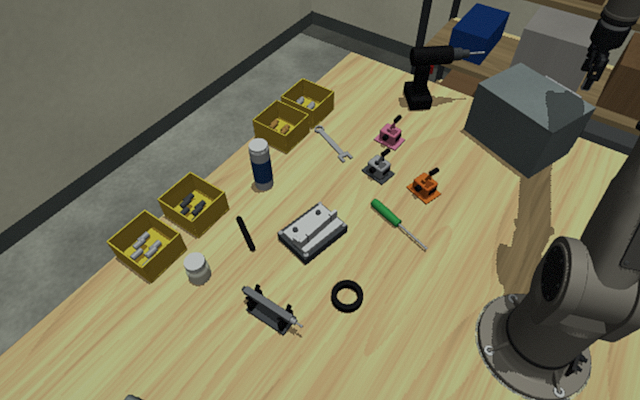

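Scene view: the pen lies in its cradle at (420,283), nib toward (445,263). The bracket block is at (340,228) and the grey counter at (286,150). Possible confusions:
- **Pen:** the black marker at (320,292) is round and on the bench, so it is not the pen. I choose the grey one in the cradle.
- **Counter:** the pink one at (247,127) and the orange one at (321,124) are not meant. I choose the grey one at (286,150).

The side view agrees: pen (270,308), nib (297,328), bracket (313,232), counter (378,168).

```bash
python3 - <<'E'
from h import *
import pickle
roi={'scene':{'pen':(385,255,455,310),'mount':(305,190,375,265),'counter':(268,124,304,168)},'side':{'pen':(235,278,305,340),'mount':(272,198,352,268),'counter':(358,145,400,185)}}
for n in roi:
    c,p,d=pickle.load(open(n+'.pkl','rb')); W=pts(c,d); hsv=cv2.cvtColor(p,cv2.COLOR_BGR2HSV)
    for k,(a,b,e,f) in roi[n].items():
        w=W[b:f,a:e].reshape(-1,3); s=hsv[b:f,a:e].reshape(-1,3)
        bench=w[(s[:,1]>70)&(s[:,2]>120)]
        q=w[(w[:,2]>.02)&(w[:,2]<.13)]
        print(n,k,'bench z',np.median(bench[:,2]).round(4),'pts',len(q),'med',np.median(q,0).round(3),'min',np.percentile(q,2,0).round(3),'max',np.percentile(q,98,0).round(3))
        for z0,z1 in {'pen':[(.056,.064)],'mount':[(.036,.048),(.064,.075)],'counter':[(.04,.05),(.075,.13)]}[k]:
            t=w[(w[:,2]>z0)&(w[:,2]<z1)]
            if len(t)<5: continue
            r=cv2.minAreaRect((t[:,:2]*1000).astype(np.float32)); print('   z',z0,z1,len(t),np.median(t[:,2]).round(4),'rect',np.round(r[0],1),np.round(r[1],1),round(r[2],1))
s=pickle.load(open('scene.pkl','rb'))[1]
cv2.imwrite('pics/crop.png',np.hstack([cv2.resize(s[250:315,380:460],(400,325),interpolation=2),cv2.resize(s[190:265,300:380],(347,325),interpolation=2)]))
E
```

```text
scene pen bench z 0.0003 pts 692 med [0.522 0.277 0.059] min [0.446 0.256 0.024] max [0.59  0.297 0.069]
   z 0.056 0.064 447 0.06 rect [511.1 278.3] [165.   37.2] 1.2
scene mount bench z 0.0003 pts 2275 med [0.574 0.05  0.042] min [ 0.514 -0.03   0.025] max [0.629 0.117 0.071]
   z 0.036 0.048 1279 0.0422 rect [567.1  40.8] [142.5 105.5] 78.4
   z 0.064 0.075 188 0.0699 rect [552.8  44.3] [131.6  22.7] 81.9
scene counter bench z 0.0002 pts 428 med [ 0.541 -0.242  0.046] min [ 0.514 -0.269  0.023] max [ 0.568 -0.217  0.104]
   z 0.04 0.05 210 0.0451 rect [ 540.7 -244.1] [56.4 55. ] 80.5
   z 0.075 0.13 70 0.0996 rect [ 525.5 -247. ] [27.6 17.2] 78.0
side pen bench z -0.0009 pts 819 med [0.513 0.281 0.058] min [0.443 0.258 0.024] max [0.585 0.3   0.067]
   z 0.056 0.064 477 0.0592 rect [519.3 277.7] [ 38.5 148.1] 89.1
side mount bench z -0.0013 pts 2146 med [0.552 0.056 0.04 ] min [ 0.508 -0.022  0.023] max [0.625 0.121 0.07 ]
   z 0.036 0.048 1139 0.0408 rect [565.7  46.3] [145.7  95.1] 76.0
   z 0.064 0.075 184 0.0685 rect [546.5  50.1] [136.5  26.5] 74.9
side counter bench z -0.0017 pts 399 med [ 0.531 -0.236  0.043] min [ 0.509 -0.264  0.023] max [ 0.566 -0.213  0.102]
   z 0.04 0.05 192 0.0438 rect [ 539.9 -240.2] [56.5 55.7] 77.9
   z 0.075 0.13 53 0.0995 rect [ 523.1 -245.2] [27.5 18.4] 73.3
```

View pics/crop.png

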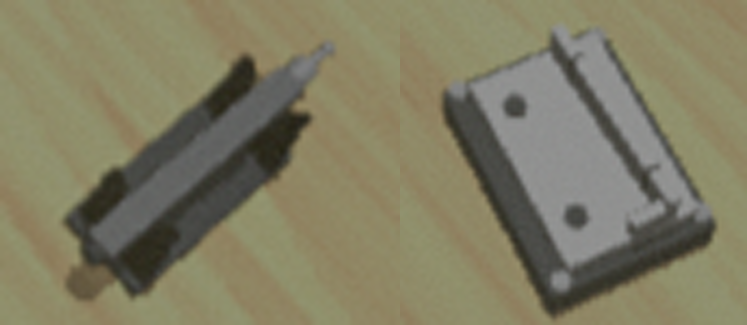

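Crop: the pen is grey and square with its nib toward upper right, which is world −x. The bracket's bolts are on the world +x side and its cheek is at scene (358,240), toward +y. Both choices hold up, so next I take close wrist views.

```bash
cat >> h.py <<'E'
from scipy.spatial.transform import Rotation as Ro
def quat(R): q=Ro.from_matrix(R).as_quat(); return [q[3],q[0],q[1],q[2]]
def down(yaw,pitch=0.):
    "tool x along heading yaw, z down, then tipped about the heading's left axis (pitch>0: z swings to +heading)"
    R=np.array([[1,0,0],[0,-1,0],[0,0,-1.]])
    return quat(Ro.from_euler('z',yaw).as_matrix()@Ro.from_euler('y',-pitch).as_matrix()@R)
def wpts(c,d):
    v,u=np.mgrid[0:400,0:640]; x=(u-c['cx'])/c['fx']; y=(v-c['cy'])/c['fy']; th=np.hypot(x,y)+1e-9
    t=np.tan(np.minimum(th,1.5))/th
    P=np.stack([x*t*d,y*t*d,d],-1); R=cv2.Rodrigues(np.array(c['rvec'],float))[0]
    return (P-np.array(c['tvec']).ravel())@R
E
python3 - <<'E'
from h import *
import pickle
R=lambda q: Ro.from_quat([q[1],q[2],q[3],q[0]]).as_matrix()
print(R(down(0,.785))[:,2])
p=env.get_state()['tcp_pos']; 
c,_,d=pickle.load(open('scene.pkl','rb')); W=pts(c,d); m=(d>0)&(np.hypot(W[...,0]-.16,W[...,1]+.66)<.3)&(W[...,2]>.05);print('near start',np.percentile(W[m],[2,98],axis=0))
env.movel([p[0],p[1],.40],.3)
for i,(pos) in enumerate([(.50,.25,.32),(.56,.20,.30),(.53,.0,.32),(.60,.04,.30)]):
    env.reach(pos,down(0)); c,p,d=cam('wrist'); pickle.dump((c,p,d),open(f'w{i}.pkl','wb')); cv2.imwrite(f'pics/w{i}.png',p)
s=env.get_state(); print(s['time'],s['qpos'],c)
print(kin.inverse_kinematics([.575,.05,.15],down(0,.785)))
print(kin.inverse_kinematics([.575,.05,.15],down(np.pi,-.785)))
E
```

```text
[ 0.70682518  0.         -0.70738827]
near start [[ 0.16801308 -0.67827273  0.05435985]
 [ 0.40160106 -0.48314813  0.18228992]]
5.825 [ 0.65133473  0.65391784 -1.20878169  1.68798252  0.63957536  1.25893437
 -2.26584848] {'fx': 309.70691628693146, 'fy': 309.70691628693146, 'cx': 318.38273598961007, 'cy': 199.65152438085184, 'rvec': array([-2.04545699,  2.03575393,  0.34461329]), 'tvec': array([0.04146853, 0.52562398, 0.57378518])}
[-0.96245245  0.65336105  0.86341155  2.39052781  3.5377272   0.5259009
  0.73592929]
[ 0.61174416  0.72711365 -1.08768464  2.29760013  2.16201287  0.82639841
 -0.4971    ]
```

```bash
python3 - <<'E'
from h import *
a=[cv2.imread(f'pics/w{i}.png') for i in (0,2)]
cv2.imwrite('pics/m.png',np.vstack([cv2.resize(x,(480,300)) for x in a]))
E
```

```text
(no output)
```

View pics/m.png

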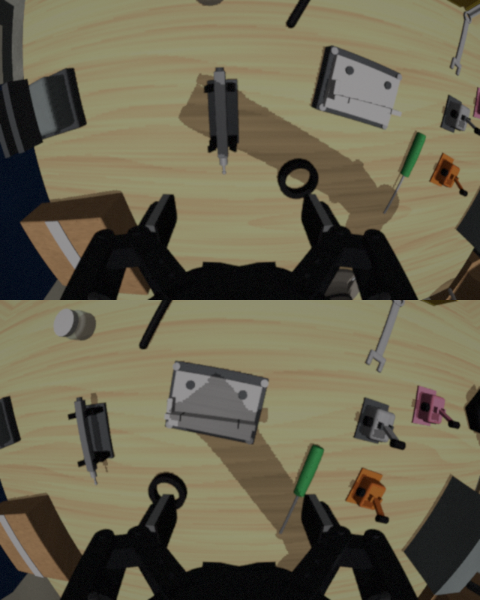

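Wrist views (0.75 scale): the pen is at (222,120) with its nib toward the bottom, i.e. toward the robot. The mount is at (215,402) in the lower picture, upright on the robot side and cheek on the +y side. Now to measure.

```bash
python3 - <<'E'
from h import *
import pickle
def load(i):
    c,p,d=pickle.load(open(f'w{i}.pkl','rb')); return wpts(c,d),cv2.cvtColor(p,cv2.COLOR_BGR2HSV),p,d
def rect(t): r=cv2.minAreaRect((t[:,:2]*1000).astype(np.float32)); return np.round(r[0],1),np.round(r[1],1),round(r[2],1)
for i in (0,1,2,3):
    W,h,p,d=load(i); ok=(d>0)
    m=ok&(abs(W[...,0]-.515)<.11)&(abs(W[...,1]-.278)<.05)
    b=m&(abs(W[...,2])<.01); print(i,'bench',np.median(W[b][:,2]).round(4) if b.any() else None)
    t=m&(W[...,2]>.0575)&(W[...,2]<.0635)&(h[...,2]>60)
    q=W[t]; 
    if len(q)>20:
        # pen body
        l=cv2.fitLine((q[:,:2]).astype(np.float32),cv2.DIST_HUBER,0,.01,.01).ravel(); print('  pen top n',len(q),'z',np.median(q[:,2]).round(4),'rect',rect(q),'yaw',np.degrees(np.arctan(l[1]/l[0])).round(2),'ctr',l[2:].round(4), 'V',np.median(h[...,2][t]))
        s=(q[:,:2]-l[2:])@l[:2]; k=np.abs(s)<.08; print('  s range',s.min().round(4),s.max().round(4))
    n=m&(W[...,2]>.045)&(W[...,2]<.058)&(W[...,0]<.447)&(h[...,2]>60); q=W[n]
    if len(q): print('  nib pts',len(q),'xmin',q[:,0].min().round(4),q[q[:,0]<q[:,0].min()+.008].mean(0).round(4))
    bs=m&(W[...,2]>.005)&(W[...,2]<.013); q=W[bs]
    if len(q)>20: print('  cradle base',len(q),rect(q))
    m=ok&(abs(W[...,0]-.567)<.09)&(abs(W[...,1]-.045)<.11)
    for z0,z1,nm in((.039,.045,'plate'),(.066,.074,'upright'),(.026,.033,'block')):
        q=W[m&(W[...,2]>z0)&(W[...,2]<z1)]
        if len(q)>20: print('  ',nm,len(q),np.median(q[:,2]).round(4),rect(q))
    m=ok&(abs(W[...,0]-.54)<.05)&(abs(W[...,1]+.243)<.05)
    for z0,z1,nm in((.043,.049,'ctop'),(.08,.12,'bar'),(.003,.012,'foot')):
        q=W[m&(W[...,2]>z0)&(W[...,2]<z1)]
        if len(q)>20: print('  ',nm,len(q),np.median(q[:,2]).round(4),rect(q), np.median(q,0).round(3))
E
```

```text
0 bench 0.0003
  pen top n 1105 z 0.0602 rect (array([518.8, 273.3]), array([ 29.1, 148. ]), 87.1) yaw 1.12 ctr [0.532  0.2759] V 63.0
  s range -0.0871 0.0611
  nib pts 77 xmin 0.4274 [0.4314 0.2733 0.0544]
  cradle base 1655 (array([518.5, 275.8]), array([109.,  51.]), 1.2)
   plate 5021 0.0424 (array([564.9,  41.4]), array([134.2,  87.1]), 77.9)
   upright 637 0.0704 (array([545.8,  45.4]), array([133.9,   8.9]), 81.7)
   block 1961 0.0303 (array([568.,  43.]), array([147.8, 110.8]), 77.9)
   ctop 368 0.046 (array([ 540.4, -243.6]), array([55.8, 53.4]), 78.5) [ 0.542 -0.244  0.046]
   bar 93 0.0983 (array([ 524.5, -242. ]), array([17. , 17.1]), 84.9) [ 0.526 -0.237  0.098]
   foot 429 0.0064 (array([ 539.3, -248.8]), array([61.9, 80.8]), 78.7) [ 0.539 -0.23   0.006]
1 bench 0.0003
  pen top n 1177 z 0.0601 rect (array([516.2, 280.7]), array([142.1,  26.2]), 1.8) yaw 2.0 ctr [0.5094 0.2756] V 95.0
  s range -0.0641 0.078
  nib pts 55 xmin 0.4271 [0.4312 0.2732 0.054 ]
  cradle base 1359 (array([519.6, 275.3]), array([109.3,  50.8]), 0.5)
   plate 5589 0.0423 (array([564.5,  41.5]),
[... 1319 characters left out ...]
.7,  27.1]), 0.2) yaw 1.38 ctr [0.5246 0.2755] V 94.0
  s range -0.08 0.0668
  nib pts 38 xmin 0.428 [0.4317 0.2727 0.0536]
  cradle base 1435 (array([519.4, 271.5]), array([110.1,  44.3]), 1.0)
   plate 6165 0.0422 (array([564.8,  41.1]), array([132.9,  87.6]), 78.3)
   upright 1037 0.07 (array([546.1,  45.1]), array([133.2,  10.3]), 82.0)
   block 2443 0.0301 (array([568.1,  40.5]), array([151. , 110.6]), 78.0)
   ctop 668 0.0459 (array([ 540.8, -244. ]), array([58.1, 54.5]), 79.5) [ 0.546 -0.244  0.046]
   bar 274 0.0999 (array([ 524. , -247.4]), array([28.4, 16.8]), 86.1) [ 0.527 -0.243  0.1  ]
   foot 659 0.0062 (array([ 539.5, -249.7]), array([61.6, 80.5]), 78.8) [ 0.561 -0.231  0.006]
```

Measured:
- **Pen:** top at 60 mm, origin (0.523, 0.2757), yaw 1.3°, nib ball at x ≈ 0.431. The height matches the text.
- **Cradle:** (0.519, 0.2757).
- **Mount:** (0.568, 0.0408), yaw −12°. The upright direction is 81.9°, with its inner face about −18.6 mm at the middle.

Now I grasp the pen.

```bash
cat >> h.py <<'E'
M=np.array([.568,.0408,0]); MY=-np.radians(12.0); UY=-np.radians(8.1)   # mount centre, mount yaw, upright normal yaw
mx=np.array([np.cos(MY),np.sin(MY),0]); my=np.array([-np.sin(MY),np.cos(MY),0]); un=np.array([np.cos(UY),np.sin(UY),0]); ul=np.array([-np.sin(UY),np.cos(UY),0]); ez=np.array([0,0,1.])
PITCH=np.pi/4; QG=down(np.pi+.023); QS=down(np.pi+UY,-PITCH); GP=np.array([.5228,.2757,.106])
axd=-(un*np.cos(PITCH)+ez*np.sin(PITCH)); tz=un*np.sin(PITCH)-ez*np.cos(PITCH)   # nib direction, tool z when slanted
OFF=-.054*tz-.092*axd     # tcp minus tip
def corner(y): return M+mx*(-.0151-.068*y)+my*y+ez*.0455   # seen ball centre at mount y
def tip(): return env.get_state()['tcp_pos']-OFF
E
python3 - <<'E'
from h import *
for n,p,q in(('grasp',GP,QG),('s',corner(.038)+OFF+.03*ez,QS),('e',corner(-.04)+OFF,QS)): print(n,np.round(p,3),np.round(kin.inverse_kinematics(p,q),2))
env.grip(.05)
env.reach(GP+[0,0,.09],QG); env.movel(GP,.12)
s=env.get_state(); print(s['tcp_pos'],s['force'],s['qpos'])
env.grip(0.0,100); s=env.get_state(); print(s['opening'],s['gripper_force'],s['force'],s['time'])
c,p,d=cam('wrist'); cv2.imwrite('pics/g.png',p[60:,100:540])
env.movel(GP+[0,0,.12],.15); s=env.get_state(); print(s['opening'],s['gripper_force'],s['force'],s['time'],s['qpos'])
for n,p,q in(('s',corner(.038)+OFF+.03*ez,QS),('e',corner(-.04)+OFF,QS)): print(n,np.round(p,3),np.round(kin.inverse_kinematics(p,q),2))
E
```

```text
grasp [0.523 0.276 0.106] [ 0.22  0.97 -1.2   1.85  1.03  1.11  0.21]
s [0.585 0.078 0.179] [ 0.58  0.78 -1.24  2.24  1.96  1.05 -0.45]
e [0.574 0.    0.149] [ 0.74  0.8  -1.18  2.3   2.11  0.96 -0.46]
[0.52304888 0.276203   0.10664524] [-0.52140961 -0.01193339  0.49111582] [ 0.1623782   0.88858847 -1.08591788  1.84849513  0.93526411  1.02205137
  0.26709021]
0.014532503174226209 97.89625883102417 [-0.58487258 -0.89180866  5.9193138 ] 9.8083
0.014307447449653177 97.48635292053223 [-0.04958825  0.67413267 -2.76577919] 10.8083 [ 0.24117456  0.75690688 -1.21826414  1.78144156  0.7716714   1.17838925
  0.37490253]
s [0.585 0.078 0.179] [ 0.26  0.52 -0.78  2.25  1.97  0.73 -0.67]
e [0.574 0.    0.149] [ 0.5   0.6  -0.85  2.31  2.19  0.74 -0.71]
```

```bash
python3 - <<'E'
from h import *
p0=corner(.036)+un*.012+ez*.06+OFF
env.reach(p0,QS); env.dwell(.3); s=env.get_state(); print(s['tcp_pos']-p0,s['force'],s['gripper_force'],s['time'],s['qpos'].round(2))
out=[]
for n in ('scene','side'):
    c,p,d=cam(n); T=corner(.036)+un*.012+ez*.06
    u=cv2.projectPoints(T.reshape(1,3),np.array(c['rvec']),np.array(c['tvec']),np.array([[c['fx'],0,c['cx']],[0,c['fy'],c['cy']],[0,0,1]]),None)[0].ravel()
    x,y=map(int,u); print(n,u); W=pts(c,d)
    m=(np.linalg.norm(W-T,axis=-1)<.03)&(d>0); q=W[m]; s_=(q-T)@axd; print(len(q),s_.max() if len(q) else 0, (q[s_>s_.max()-.006].mean(0)-T).round(4) if len(q) else 0)
    out.append(cv2.resize(p[max(y-60,0):y+60,max(x-60,0):x+60],(400,400),interpolation=2))
cv2.imwrite('pics/slant.png',np.hstack(out))
E
```

```text
[ 2.55392370e-04  7.16759487e-04 -2.51763658e-05] [-0.12842211 -0.49333105 -2.1941045 ] 97.58569478988647 12.1417 [ 0.32  0.48 -0.83  2.21  1.88  0.69 -0.56]
scene [350.91564622 223.46564411]
5 -0.01653710690787225 [0.0096 0.0004 0.018 ]
side [301.92495362 220.19873774]
52 0.004457131930025252 [-0.0002  0.0041 -0.0013]
```

View pics/slant.png

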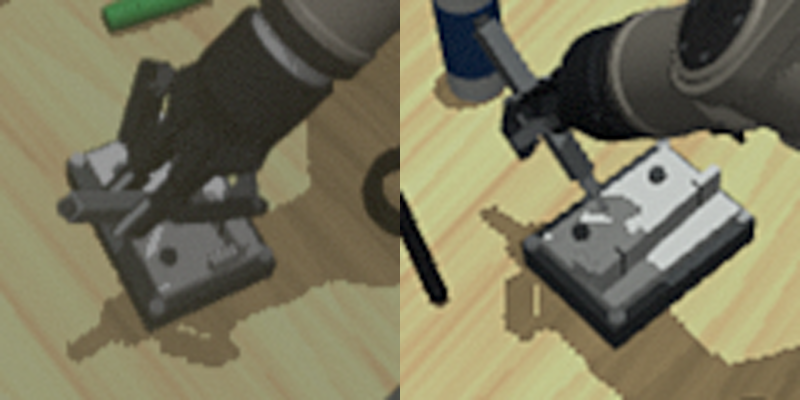

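The slanted pen's tip is at about (600,195) in the right panel, above the plate by the start line and where predicted. Now I feel for the plate, then the upright.

```bash
python3 - <<'E'
from h import *
def F(n=6):
    f=[]; 
    for _ in range(n): f.append(env.get_state()['force']); env.dwell(.02)
    f=np.mean(f,0); return np.array([f@un,f@ul,f[2]])
def show(t): 
    p=tip()-M; s=env.get_state(); print(t,'mount xyz',(np.array([p@mx,p@my,p[2]])*1000).round(2),'t',round(s['time'],2))
base=corner(.036)+un*.012
env.movel(base+ez*.008+OFF,.08); env.dwell(.2); f0=F(10); print('bias',f0); show('hover')
r=env.movel(base-ez*.003+OFF,.01,stop_force=1.3); show(f'plate {r}'); print(F()-f0); zp=tip()[2]
p=env.get_state()['tcp_pos']; env.movel(p+ez*.0012,.02); env.dwell(.1); print('lifted',F()-f0)
p=env.get_state()['tcp_pos']; r=env.movel(p-un*.018,.01,stop_force=1.3); show(f'upright {r}'); print(F()-f0)
np.save('f0.npy',f0); np.save('zp.npy',zp)
E
```

```text
bias [ 0.00957696 -0.13978259 -1.4050883 ]
hover mount xyz [-5.47 36.82 53.86] t 13.41
plate True mount xyz [-5.65 36.74 45.64] t 14.16
[0.66812227 0.45401639 2.40153145]
lifted [0.1809735  0.21900929 0.64060275]
upright True mount xyz [-18.24  35.73  46.66] t 15.91
[2.02829545 0.76004949 0.96084714]
```

```bash
cat > scan.py <<'E'
from h import *
import sys
f0=np.load('f0.npy'); YEND=float(sys.argv[1]); pc=env.get_state()['tcp_pos'].copy(); TGT=3.5
lat=(ez-un)/np.sqrt(2)
def F(n=3):
    f=[]
    for _ in range(n): f.append(env.get_state()['force']); env.dwell(.01)
    f=np.mean(f,0)-0; g=np.array([f@un,f@ul,f[2]])-f0; return g
adv=False; n=0; worst=0; ok=0
while True:
    f=F(); e=TGT-f[[0,2]]; worst=max(worst,f[0],f[2])
    p=tip()-M; y=p@my
    if n%4==0: print(n,round(env.get_state()['time'],2),'y %.1f x %.2f z %.2f'%(y*1e3,p@mx*1e3,p[2]*1e3),'Fx %.2f Fl %.2f Fz %.2f'%tuple(f))
    if max(f[0],f[2])>7.5: print('too hard',f); env.movel(pc-axd*.002,.03); break
    if y<YEND or n>130: break
    if min(f[0],f[2])>1.8: ok+=1
    if ok>=3: adv=True
    ea=(e[0]+e[1])/np.sqrt(2); el=(e[1]-e[0])/np.sqrt(2)   # more axial -> along axd; need more Fz -> move down (-lat)
    d=np.clip(.0001*ea,-.0003,.0003)*axd-np.clip(.00004*el,-.00015,.00015)*lat
    if adv and min(f[0],f[2])>.8: d=d-ul*.0012
    pc=pc+d; env.movel(pc,.02); n+=1
print('end',n,worst,env.get_state()['time'])
E
python3 scan.py .029
```

```text
0 16.03 y 35.6 x -18.20 z 46.39 Fx 2.07 Fl 0.51 Fz 0.99
4 17.13 y 35.7 x -18.64 z 45.78 Fx 2.41 Fl 0.98 Fz 2.34
8 18.23 y 31.9 x -18.66 z 45.36 Fx 3.23 Fl 1.95 Fz 2.55
end 11 3.934421197578583 19.0583
```

```bash
sed -i 's/ul\*.0012/ul*.0016/' scan.py; python3 scan.py -.0385
```

```text
0 19.08 y 28.2 x -18.58 z 45.15 Fx 3.48 Fl 1.46 Fz 2.97
4 20.18 y 24.8 x -18.34 z 45.14 Fx 3.49 Fl 2.17 Fz 3.32
8 21.28 y 18.3 x -17.94 z 45.00 Fx 3.38 Fl 1.90 Fz 3.77
12 22.38 y 11.9 x -17.52 z 45.00 Fx 3.63 Fl 2.22 Fz 3.12
16 23.48 y 5.5 x -17.05 z 45.01 Fx 3.60 Fl 1.56 Fz 3.79
20 24.58 y -0.8 x -16.61 z 44.99 Fx 3.86 Fl 1.84 Fz 4.00
24 25.68 y -7.2 x -16.12 z 45.06 Fx 3.82 Fl 1.66 Fz 3.81
28 26.78 y -13.7 x -15.59 z 45.05 Fx 2.73 Fl 1.10 Fz 3.81
32 27.88 y -19.9 x -15.31 z 45.01 Fx 3.48 Fl 1.44 Fz 3.87
36 28.98 y -26.4 x -14.86 z 45.03 Fx 3.56 Fl 1.76 Fz 3.55
40 30.08 y -32.8 x -14.36 z 45.06 Fx 3.25 Fl 0.34 Fz 3.13
44 31.18 y -39.1 x -13.94 z 45.09 Fx 3.43 Fl 2.17 Fz 3.82
end 44 4.200398150267953 31.1833
```

```bash
python3 - <<'E'
from h import *
p=env.get_state()['tcp_pos']; env.movel(p-axd*.05,.08)
env.movel(env.get_state()['tcp_pos']+ez*.08,.2)
env.reach(GP+[0,0,.10],QG); env.dwell(.2); s=env.get_state(); print(s['tcp_pos']-GP,s['opening'],s['gripper_force'],s['force'],s['time'])
c,p,d=cam('side'); W=pts(c,d); O=np.array([.523,.2757,.152])
m=(d>0)&(W[...,2]>.125)&(abs(W[...,1]-.276)<.03)&(W[...,0]>.40)&(W[...,0]<.61); q=W[m]
l=q[(q[:,2]<.175)]; 
for a,b in((.42,.436),(.436,.45),(.46,.48),(.48,.5),(.56,.58),(.58,.60)):
    k=l[(l[:,0]>a)&(l[:,0]<b)]; print(a,b,len(k),k.min(0).round(4) if len(k) else '',k.max(0).round(4) if len(k) else '',k.mean(0).round(4) if len(k) else '')
w=cam('wrist')[1][60:,100:540]; g=cv2.imread('pics/g.png'); cv2.imwrite('pics/cmp.png',np.hstack([g,w])[:, :][:, ::1] if 0 else cv2.resize(np.hstack([g,w]),(800,309)))
E
```

```text
[ 0.00050004 -0.0014481   0.09984766] 0.014263853134147714 97.69448161125183 [ 0.15944026 -0.23260028 -1.63277387] 33.9167
0.42 0.436 15 [0.427  0.2716 0.15  ] [0.4358 0.2774 0.1539] [0.431  0.275  0.1517]
0.436 0.45 35 [0.4377 0.2692 0.1472] [0.4497 0.2817 0.1588] [0.4448 0.2759 0.1531]
0.46 0.48 93 [0.4602 0.2663 0.141 ] [0.4792 0.2838 0.161 ] [0.47   0.2775 0.1562]
0.48 0.5 91 [0.4802 0.268  0.1418] [0.5    0.2846 0.1607] [0.4897 0.278  0.1562]
0.56 0.58 3 [0.5779 0.2834 0.1569] [0.5788 0.2859 0.1598] [0.5783 0.2845 0.1584]
0.58 0.6 27 [0.5802 0.2751 0.1434] [0.5944 0.2863 0.1615] [0.5863 0.282  0.1546]
```

View pics/cmp.png

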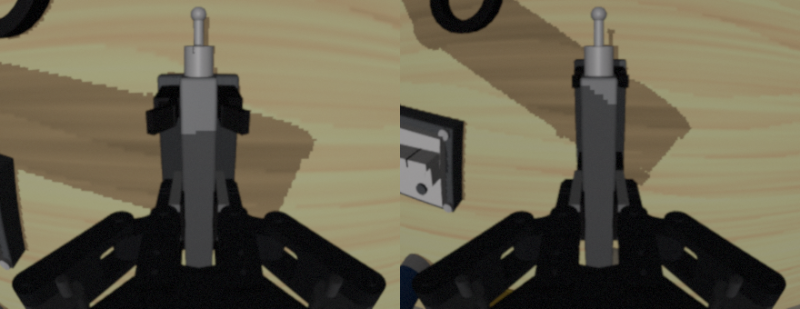

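The pen looks the same in the grip as when grasped: nib at (598,13) against (198,13), no slip, level. I lower it and release.

```bash
python3 - <<'E'
from h import *
env.movel(GP+[0,0,.025],.12); env.dwell(.15); print(env.get_state()['tcp_pos']-GP)
r=env.movel(GP+[0,0,.0006],.03,stop_force=8); s=env.get_state(); print(r,s['tcp_pos']-GP,s['force'])
env.grip(.05); env.dwell(.1); env.movel(GP+[0,0,.10],.15); s=env.get_state(); print(s['time'],s['force'],s['gripper_force'])
c,p,d=cam('wrist'); W=wpts(c,d); h=cv2.cvtColor(p,cv2.COLOR_BGR2HSV)
m=(d>0)&(abs(W[...,0]-.515)<.11)&(abs(W[...,1]-.278)<.05)
q=W[m&(W[...,2]>.0575)&(W[...,2]<.0635)&(abs(W[...,1]-.2757)<.012)]; l=cv2.fitLine(q[:,:2].astype(np.float32),cv2.DIST_HUBER,0,.01,.01).ravel(); print('top',np.median(q[:,2]),'yaw',l[1]/l[0],l[2:])
q=W[m&(W[...,2]>.04)&(W[...,2]<.058)&(W[...,0]<.447)]; print('nib xmin',q[:,0].min(),q[q[:,0]<q[:,0].min()+.008].mean(0))
# lever: counter centre/yaw
C=np.array([.540,-.244]); 
for yaw in(-.19,):
    for z in(.10,.15):
        print(kin.inverse_kinematics([.48,-.24,z+.073],down(np.pi+yaw)))
E
```

```text
[0.00047055 0.00040243 0.02595595]
True [-0.00030512 -0.00017413  0.00093302] [-0.36975863 -0.29658401  6.31785221]
37.0667 [ 0.3862523  -0.15314063 -0.28054448] 0.0
top 0.06023259766781745 yaw 0.017619904 [0.5121322  0.27543545]
nib xmin 0.42625071820162025 [0.43002317 0.2734299  0.05462661]
[ 0.85280953  0.49726605 -0.63737925  1.96554149  0.4040754   0.80670791
  1.36902295]
[ 0.87148676  0.42349837 -0.65222774  1.929588    0.32555035  0.89448253
  1.4358502 ]
```

```bash
python3 - <<'E'
from h import *
env.grip(0.0,40)
YC=-.195; cx=np.array([np.cos(YC),np.sin(YC),0]); cy=np.array([-np.sin(YC),np.cos(YC),0]); C=np.array([.5405,-.2495,0])
Q=down(np.pi+YC)
env.reach(C-cx*.075+cy*0+ez*.24,Q)
c,p,d=cam('wrist'); cv2.imwrite('pics/lev.png',p); W=wpts(c,d); h=cv2.cvtColor(p,cv2.COLOR_BGR2HSV)
c2,p2,d2=cam('scene'); W2=pts(c2,d2); h2=cv2.cvtColor(p2,cv2.COLOR_BGR2HSV)
for nm,w,hh,dd in(('wrist',W,h,d),('scene',W2,h2,d2)):
    o=w[(dd>0)&(hh[...,0]<16)&(hh[...,1]>180)&(hh[...,2]>100)&(w[...,2]>.004)&(w[...,2]<.12)&(np.hypot(w[...,0]-.5,w[...,1]+.25)<.2)]
    if len(o): print(nm,'orange',len(o),np.median(o,0),np.percentile(o,[3,97],axis=0))
    m=(dd>0)&(abs(w[...,0]-.54)<.06)&(abs(w[...,1]+.247)<.06)
    for z0,z1 in((.09,.12),(.043,.049),(.003,.012)):
        q=w[m&(w[...,2]>z0)&(w[...,2]<z1)]
        if len(q)>5: r=cv2.minAreaRect((q[:,:2]*1000).astype(np.float32)); print(nm,z0,len(q),r,q[:,2].max(),'counter frame', ((q-C)@cx).min(),((q-C)@cx).max(),((q-C)@cy).min(),((q-C)@cy).max())
print(env.get_state()['time'],env.get_state()['opening'])
E
```

```text
wrist orange 1302 [ 0.3969292  -0.25025828  0.04526678] [[ 0.36824814 -0.2859164   0.00589025]
 [ 0.42672921 -0.23535796  0.04765224]]
wrist 0.043 613 ((525.8495483398438, -241.8075714111328), (58.546600341796875, 26.713525772094727), 72.79174041748047) 0.048954007073922015 counter frame -0.0286229201377362 0.0004973353255662716 -0.02417041348124477 0.032414516469724534
wrist 0.003 1074 ((536.8604736328125, -233.73912048339844), (95.54499816894531, 70.5481948852539), 76.3409194946289) 0.011676618021750481 counter frame -0.0415897214807982 0.030688882786808716 -0.032649020158850475 0.06095418607060268
scene orange 110 [ 0.40774411 -0.25641872  0.04378726] [[ 0.37081063 -0.28666882  0.0043948 ]
 [ 0.43558983 -0.22908899  0.04953373]]
scene 0.09 49 ((523.3452758789062, -246.70068359375), (25.49490737915039, 13.651436805725098), 81.30110931396484) 0.10610853319600501 counter frame -0.024290418631845872 -0.010258161861577592 -0.013282288411122018 0.01221834875662203
scene 0.043 153 ((541.1590576171875, -243.04220581054688), (54.256378173828125, 53.46356201171875), 72.8802261352539) 0.04884291203034162 counter frame -0.026640802416836168 0.02615130299416336 -0.021563815220340146 0.03399299735558314
scene 0.003 209 ((541.9995727539062, -247.07855224609375), (118.56177520751953, 115.09729766845703), 89.27476501464844) 0.010964961008512266 counter frame -0.05855522172045989 0.06824250978543145 -0.055067557240079196 0.06719345539396478
39.6167 -0.0002906113930612012
```

View pics/lev.png

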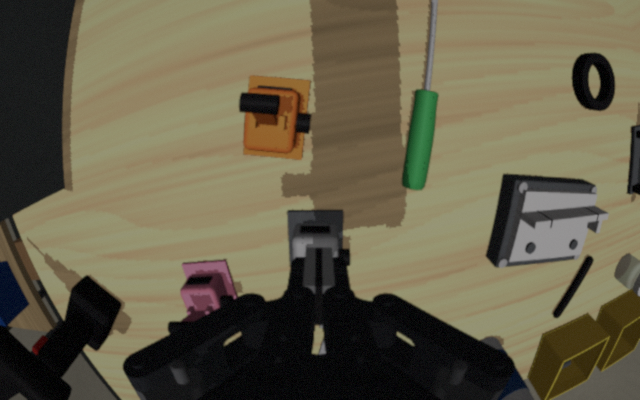

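The grey counter sits at (315,240) beneath the fingers; the orange one at (275,118) is well clear at world x ≈ 0.40. Now I push the lever.

```bash
python3 - <<'E'
from h import *
YC=-.195; cx=np.array([np.cos(YC),np.sin(YC),0]); C=np.array([.5405,-.2495,0])
env.movel(C-cx*.060+ez*.159,.15); env.dwell(.15); f0=env.get_state()['force']
for x in np.arange(-.045,.012,.004):
    r=env.movel(C+cx*x+ez*.159,.04,stop_force=14); s=env.get_state(); f=(s['force']-f0)@cx
    print('%.3f'%x,r,'tcp x %.4f'%((s['tcp_pos']-C)@cx),'F %.1f'%f)
    if r or f<-9: break
env.dwell(.15)
c,p,d=cam('side'); W=pts(c,d); m=(d>0)&(W[...,2]>.085)&(W[...,2]<.108)&(np.hypot(W[...,0]-.54,W[...,1]+.25)<.06); print('bar x', np.percentile((W[m]-C)@cx,[2,50,98]))
cv2.imwrite('pics/push.png',cv2.resize(p[110:210,320:450],(780,600),interpolation=2)); print(s['time'])
E
```

```text
-0.045 False tcp x -0.0449 F -1.0
-0.041 False tcp x -0.0408 F 0.2
-0.037 False tcp x -0.0367 F 0.7
-0.033 False tcp x -0.0332 F -1.6
-0.029 False tcp x -0.0289 F -1.1
-0.025 False tcp x -0.0248 F -1.7
-0.021 False tcp x -0.0208 F -2.3
-0.017 False tcp x -0.0168 F -2.7
-0.013 False tcp x -0.0129 F -2.6
-0.009 False tcp x -0.0089 F -2.6
-0.005 False tcp x -0.0052 F -3.2
-0.001 False tcp x -0.0015 F -4.2
0.003 False tcp x 0.0007 F -10.3
bar x [-0.01249534 -0.00503887  0.02142193]
43.9917
```

View pics/push.png

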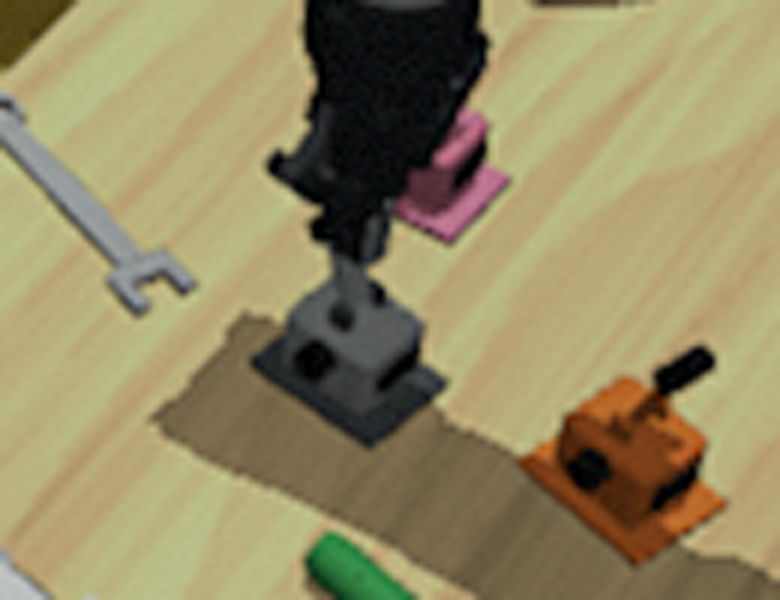

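The picture shows the lever pushed over at (350,280). The force rose to 10 N at TCP +0.7 mm, exactly where the stop was expected. I withdraw, check the final state and hand in.

```bash
python3 - <<'E'
from h import *
YC=-.195; cx=np.array([np.cos(YC),np.sin(YC),0]); C=np.array([.5405,-.2495,0])
env.movel(C-cx*.060+ez*.159,.1); env.movel(C-cx*.070+ez*.32,.25); env.dwell(.5)
for n in('side','scene'):
    c,p,d=cam(n); W=pts(c,d); m=(d>0)&(W[...,2]>.09)&(W[...,2]<.112)&(np.hypot(W[...,0]-.54,W[...,1]+.25)<.05); print(n,m.sum(),'bar x', np.percentile((W[m]-C)@cx,[2,50,98]) if m.any() else '')
    m=(d>0)&(W[...,2]>.0575)&(W[...,2]<.0635)&(abs(W[...,0]-.515)<.1)&(abs(W[...,1]-.2757)<.01); print(' pen top',np.median(W[m],0))
s=env.get_state(); print(s['time'],s['force'])
print(job.job_done())
E
```

```text
side 48 bar x [-0.02502819 -0.02023527 -0.01282402]
 pen top [0.51332958 0.27749935 0.05942144]
scene 52 bar x [-0.02337471 -0.01604298 -0.01093537]
 pen top [0.52411452 0.27598293 0.06015084]
46.3667 [0.54324233 0.20480108 0.16415713]
the job is handed in; nothing more can be done
None
```

The job is handed in at about 46 s: I ran the seam end to end (measured forces up to 4.2 N per face), laid the pen back in its cradle nib the same way, and swung the lever to its stop and saw it spring back; no verdict was returned.

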